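# Sieve the small pipe caps out of a mixed load

## Task

Draw the loaded sieve out of its low rack onto the open bench until its bridge handle is well clear of the rack's roof and let go of it, then take it again by that handle. Keeping it level, carry it over the grey catch tray and shake it side to side until every small brass cap has dropped through into the tray and only the two large caps are left in the sieve. Then set the sieve gently down, square in the middle of the spring scale's pan, so that the pan carries it with the large caps in it, let go, and leave the other things on the bench where they are.

Things in the scene. Friction and masses are not known exactly. Their poses are not given: they have to be found in the camera images.
- rack: Fixed plywood rack, 224 mm wide (y), 144 mm high, open at the front (-x): two upright cheeks, 200 mm apart inside, a back stop at x = +82 mm and a roof with its underside at 132 mm; cheeks and roof reach from x = -44 to +90 mm. Origin: at bench height, midway between the cheeks, about where the centre of the sieve starts; -x points straight out of the front.
- sieve_center (a point): Loose rectangular aluminium sieve, 158 mm (its x) by 174 mm (its y), walls 4 mm thick, rim 50 mm above its feet, about 0.3 kg empty. It starts on the bench in the rack, its bridge handle under the roof. The point is its centre, 28 mm above its feet; z is up, -x points to the front pull.
- sieve_floor (a point): Centre of the sieve floor's top, 10 mm above the feet. Three slots 34 mm wide run along x at y = -60, 0, +60 mm; the two solid strips between, 26 mm wide at y = -30 and +30 mm, carry the small caps. Caps slide (friction about 0.3) when it is shaken along y at over 3 m/s2 or tilted over 15 degrees; slow level carrying leaves them. Axes as the sieve.
- sieve_bridge (a point): Middle of the sieve's bridge handle, a black flat-sided grip above the sieve's centre: 92 mm long along the sieve's x, 16 mm wide (y), 26 mm high; the point is its centre, 100 mm above the feet. Free space below it down to the caps (about 48 mm above the feet). Axes as the sieve.
- sieve_pull (a point): Grip point of the sieve's front pull, a black upright tab on the front wall: 14 mm thick (y), 34 mm high, sticking out 56 mm along the sieve's -x; the point is 115 mm in front of the sieve's centre and 29 mm above the feet, the middle of its height. Outside the rack at the start. Axes as the sieve.
- small1_center (a point): Small brass pipe cap, 26 mm across, 20 mm high, 30 g; the point is its centre. One of four alike; it fits through the sieve's slots.
- small2_center (a point): Small brass pipe cap, 26 mm across, 20 mm high, 30 g; the point is its centre. One of four alike; it fits through the sieve's slots.
- small3_center (a point): Small brass pipe cap, 26 mm across, 20 mm high, 30 g; the point is its centre. One of four alike; it fits through the sieve's slots.
- small4_center (a point): Small brass pipe cap, 26 mm across, 20 mm high, 30 g; the point is its centre. One of four alike; it fits through the sieve's slots.
- large1_center (a point): Large brass pipe cap, 72 mm across, 38 mm high, about 110 g; the point is its centre. One of two alike; it cannot pass the slots.
- large2_center (a point): Large brass pipe cap, 72 mm across, 38 mm high, about 110 g; the point is its centre. One of two alike; it cannot pass the slots.
- tray_in (a point): Centre of the inner floor of the fixed open grey plastic catch tray, 4 mm above the bench; the tray is 220 mm (x) by 270 mm (y) outside, 60 mm high, walls 4 mm. Axes along its sides. It and the scale may have changed places.
- pan_top (a point): Centre of the top of the spring scale's flat steel pan, 190 mm (x) by 200 mm (y), about 71 mm above the bench when empty, on a low grey housing that stays fixed. Axes along its sides; it only moves up and down.
- scale_pan (a joint): How far the pan has sunk (m): 0 empty, 0.028 at its stop. It takes about 420 N per metre, so the sieve with the two large caps sinks it by about 12 mm.
- driver: Bystander: red screwdriver, 200 mm long, lying at the back of the bench; origin under its middle.
- white_tub: Bystander: small white lidded tub, 64 mm across, 66 mm high, at the back; origin under its centre.
- glue: Bystander: small white adhesive bottle, 25 mm across, 80 mm high, at the back; origin under its centre.
Not all that is in view belongs to the job. Leave any blue look-alike of the part that bears large1_center alone.

How it is judged:
By the outcome, as a careful person would: the job done as asked, in the order asked, and still so for the second after the job is handed in, with the robot touching nothing.
It also fails if it takes over 67 s, if anything falls off the work surface, if the arm or the gripper's body presses on something with over 40 N, if the wrist force passes 120 N, or if a joint passes its speed limit or range.

## Robot

A 7-joint arm with a two-finger parallel gripper is mounted at the origin on a cart in front of the work surface, level with it; the furniture and walls round the work are solid. World frame = base frame: x ahead of the robot, y to its left, z up, the work surface at z = 0. Lengths are in m, angles in rad, forces in N, time in s.
With the tool pointing down it reaches from about 0.4 to 0.875 m from the base axis. Payload 4.4 kg.
Tool frame: the origin (TCP) lies at the very end of the fingers, on their centre line; the grasp point (between the pads) lies 19 mm behind it; z points along the fingers, y is the direction in which the jaws open and shut (so a half turn about z gives the same grasp; the last joint's range is limited). The gripper opens to 85 mm and grips with 20 to 120 N. Pads are 22 mm wide; open, the fingers measure 114 mm over their backs; the gripper's body (76 mm by 85 mm) begins 54 mm behind the grasp point. The pads swing forward as they close: fully open they stand 13 mm farther back than shut.
Start: joints at [-1.299, 0.628, 0.038, 1.517, -0.027, 0.996, -0.02], TCP at [0.215, 0.613, 0.206] pointing down, gripper open.
Joint ranges: [-3.06, 3.06], [-0.37, 2.12], [-1.25, 1.32], [0.18, 2.47], [-1.1, 4.24], [0.23, 1.98], [-2.94, 2.94]. Speed limits (rad/s): [2.57, 2.57, 3.14, 3.14, 3.14, 3.14, 3.14].

## Interface

Orientations are given as a unit quaternion [x, y, z, w].
In Python, from bench import arm, read_camera, get_calibration gives the robot as it stands.
- The arm moves only by the tool carry_out, never from a script. Its argument "steps" is a list of rows, each a list of 7 numbers: the shift along the tool's x, y, z in m, then the turn, a rotation vector about the tool's x, y, z in degrees, then the opening, from -1 (shut) to 1 (fully open). A call has 1 to 8 rows; each row is the pose to reach, as a shift and turn from the pose measured when the call began, along the tool's axes at that moment; what a row does not reach only later rows make up. A row lasts 1/8 s, in which the tool goes at most 62.5 mm and 10.7 degrees, less where a joint would pass 70% of its speed; a pose out of reach is approached as far as the arm can. A call with a gripper value outside its range is refused whole. The fingers move at their own pace and stop on an object; "grip_force" is the grip in N (left out, the last holds). Time passes only in rows, so rows that repeat a pose let the fingers close. It gives the time, the measured TCP pose, the force and the opening at its end, in the units of the state.
- arm.state(): the state, without advancing time (a new reading comes with each control period).
- read_camera(name): name is "scene" or "top" or "wrist"; returns the picture (420x560x3 uint8, red, green, blue); there is no depth.
- get_calibration(name): a dict with "intrinsics" (3x3 intrinsics, pixels), "T" (4x4, takes a point from camera to world coordinates). Camera axes: x right, y down, z forward; pixel columns grow to the right and rows downward; lengths in m; the calibration is good to about 2 mm. A picture is of the moment at which its call begins: read the wrist's pose just before it. get_calibration takes no time and is no camera call; for the wrist camera it gives the pose at the moment of the call.
- arm.close_job(): hands the job in, once; it reports no verdict.
The state is a dict: "clock": time; "joint_positions": joint angles; "dq": joint speeds; "tau": joint torques, N m; "tcp_pos": TCP position; "ee_rot": TCP orientation; "wrist_force": force on the tool from outside, world axes, zero at the start; "ft_torque": the same for the moment, N m; "gripper_width": finger opening in m.
Only numpy, scipy, OpenCV 4.12 (cv2) and the standard library are available. Lean on these libraries where they do the work, as an engineer would, in place of code of your own. Each camera call takes 0.05 s, during which the arm holds its last target.

## Working session

There is one attempt and no reset: what is moved stays moved. The work goes in short steps, Python scripts to look and compute and a tool call to move; the robot and the scene stay as the last step left them, time stands still between calls to the robot, and variables do not carry over. Pictures are saved under pics/ and viewed, and the job is handed in when it is done.

Besides the shell and the picture viewer there is one more tool, called as name([rows], argument=value, ...), one row to a line, values as JSON. carry_out: Moves the arm, as the interface text tells. Its arguments: {"type":"object","properties":{"steps":{"type":"array"},"grip_force":{"type":"number"}},"required":["steps"]}

```bash
mkdir -p pics; ls
cat > h.py <<'E'
from bench import arm, read_camera, get_calibration
import numpy as np, cv2
def snap(n,f):
    im=read_camera(n); cv2.imwrite('pics/'+f,im[:,:,::-1]); np.save('pics/'+f[:-4]+'.npy',im); return im
def ray(n,px,z,cal=None):
    c=cal or get_calibration(n); K=np.array(c['intrinsics']);T=np.array(c['T'])
    d=T[:3,:3]@np.linalg.solve(K,np.array([px[0],px[1],1.]));o=T[:3,3]
    return o+d*(z-o[2])/d[2]
def proj(n,p,cal=None):
    c=cal or get_calibration(n); K=np.array(c['intrinsics']);T=np.array(c['T'])
    q=K@(T[:3,:3].T@(np.array(p)-T[:3,3])); return q[:2]/q[2]
E
python3 - <<'E'
from h import *
print(arm.state())
snap('scene','s0.png');snap('top','t0.png');snap('wrist','w0.png')
for n in('scene','top'):print(get_calibration(n))
E
```

```text
pics
{'clock': 0.0, 'joint_positions': array([-1.29879677,  0.62934171,  0.03845586,  1.51836774, -0.02699454,
        0.99630248, -0.02001386]), 'dq': array([ 0.00022295,  0.00071423, -0.00013067, -0.00019029, -0.00077283,
        0.00073111, -0.00074099]), 'tau': array([-6.52764120e-04, -5.63402224e+01,  1.22605138e+00, -1.93441129e+01,
        1.09644592e-02,  1.05855457e-02,  6.07102294e-06]), 'tcp_pos': array([0.21517703, 0.6126359 , 0.20499234]), 'ee_rot': array([ 1.68108715e-01,  9.85768003e-01, -9.39889911e-04, -1.41160308e-04]), 'wrist_force': array([-0.15039192, -0.24860361,  0.34624101]), 'ft_torque': array([-0.0503588 ,  0.01950606,  0.02029716]), 'gripper_width': 0.08552979858753171}
{'intrinsics': array([[515.71642069,   0.        , 277.06149058],
       [  0.        , 515.71642069, 199.23847669],
       [  0.        ,   0.        ,   1.        ]]), 'T': array([[ 0.46969277, -0.48787587,  0.73577567, -0.5491242 ],
       [-0.88255178, -0.23856329,  0.40520355, -0.56024261],
       [-0.02215997, -0.8396813 , -0.54262717,  0.88643141],
       [ 0.        ,  0.        ,  0.        ,  1.        ]])}
{'intrinsics': array([[398.94578234,   0.        , 275.19805325],
       [  0.        , 398.94578234, 208.88975333],
       [  0.        ,   0.        ,   1.        ]]), 'T': array([[-0.01526206, -0.97643336,  0.21527881,  0.27058307],
       [-0.99986803,  0.01370531, -0.0087223 ,  0.0425692 ],
       [ 0.00556628, -0.21538353, -0.97651367,  1.23170952],
       [ 0.        ,  0.        ,  0.        ,  1.        ]])}
```

View pics/s0.png

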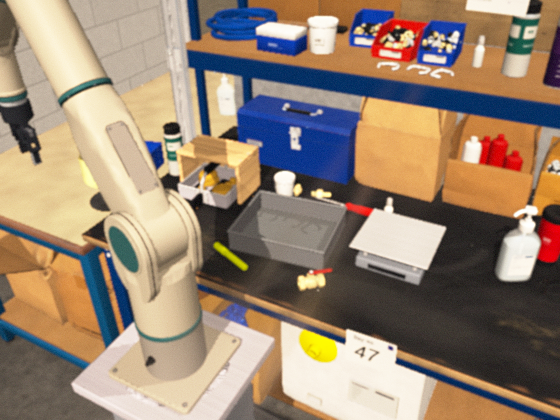

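View pics/t0.png

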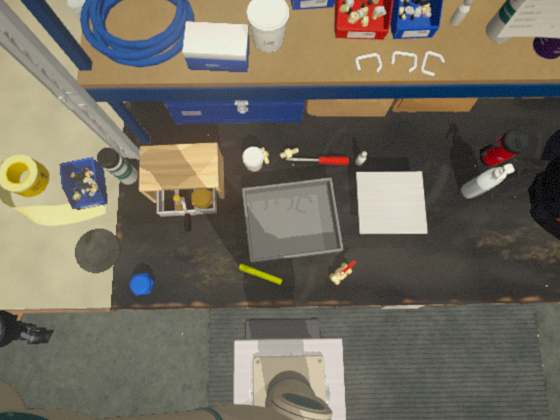

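View pics/w0.png

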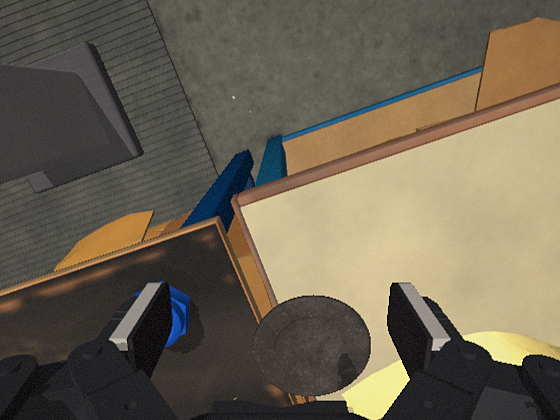

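Run:
```python
import cv2
a=cv2.imread('pics/t0.png')[135:245,125:245];b=cv2.imread('pics/s0.png')[125:215,165:270]
cv2.imwrite('pics/t0c.png',cv2.resize(a,None,fx=5,fy=5,interpolation=3));cv2.imwrite('pics/s0c.png',cv2.resize(b,None,fx=6,fy=6,interpolation=3))
from h import *
for p in [(139,148),(217,144),(141,190),(221,198)]: print(p,ray('top',p,.144))
for p in [(188,229),(187,218)]: print(p,ray('top',p,.046))
for p in [(243,190),(333,179),(341,243),(250,260)]: print('tray',p,ray('top',p,.06))
for p in [(358,173),(424,172),(427,233),(359,233)]: print('pan',p,ray('top',p,.071))
```

```text
(139, 148) [0.69566183 0.42280336 0.144     ]
(217, 144) [0.70498347 0.19829746 0.144     ]
(141, 190) [0.57014622 0.40989884 0.144     ]
(221, 198) [0.54380665 0.18448435 0.144     ]
(188, 229) [0.47375402 0.2950555  0.046     ]
(187, 218) [0.50751108 0.29914598 0.046     ]
tray (243, 190) [0.58902615 0.12901558 0.06      ]
tray (333, 179) [ 0.62008439 -0.14622979  0.06      ]
tray (341, 243) [ 0.42296904 -0.16073108  0.06      ]
tray (250, 260) [0.37690882 0.10811157 0.06      ]
pan (358, 173) [ 0.63477163 -0.22148468  0.071     ]
pan (424, 172) [ 0.63523489 -0.42307618  0.071     ]
pan (427, 233) [ 0.44745074 -0.41394049  0.071     ]
pan (359, 233) [ 0.450336   -0.21335687  0.071     ]
```

View pics/t0c.png

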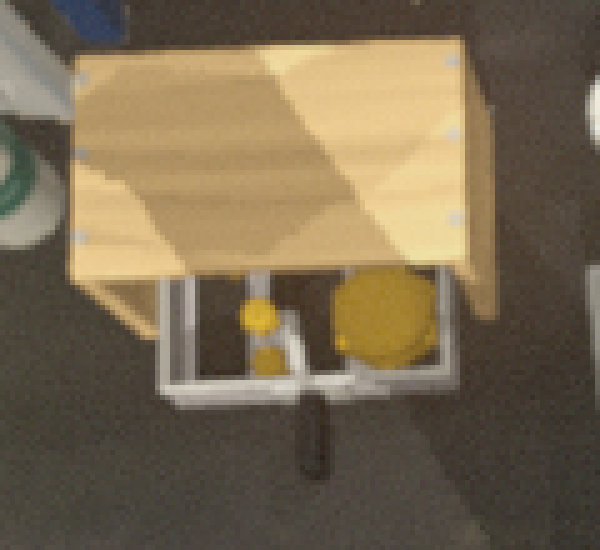

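View pics/s0c.png

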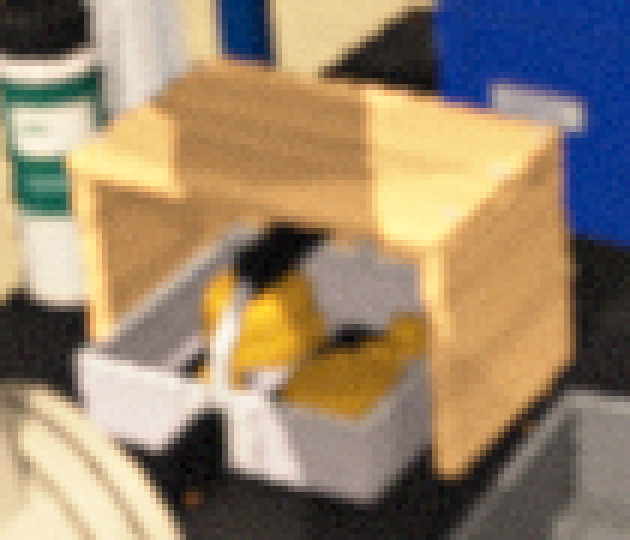

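Run:
```python
from h import *
f=lambda x,y:(125+x/5,135+y/5)
P=[ray('top',f(*p),.144) for p in [(70,275),(466,262),(74,55),(463,38)]]
print(np.round(P,4)); 
fr,bk=(P[0]+P[1])/2,(P[2]+P[3])/2
print('axis yaw',np.degrees(np.arctan2(*(bk-fr)[1::-1])),np.degrees(np.arctan2(-(P[0]-P[1])[0],(P[0]-P[1])[1])),'w',np.linalg.norm(P[0]-P[1]),fr,bk)
R=[ray('top',f(*p),.05) for p in [(161,388),(458,372)]]
d=R[0]-R[1];print('rim',np.round(R,4),np.linalg.norm(d),np.degrees(np.arctan2(-d[0],d[1])),sum(R)/2)
print('pull',[ray('top',f(*p),.046) for p in [(312,392),(317,475)]])
print('pullscene',[ (165+x/6,125+y/6) for x,y in [(190,480)]])
```

```text
[[0.5702 0.4155 0.144 ]
 [0.5748 0.1928 0.144 ]
 [0.7018 0.4209 0.144 ]
 [0.7093 0.1966 0.144 ]]
axis yaw 1.9702968182661889 1.1661232977024125 w 0.22275200243813517 [0.57249019 0.3041665  0.144     ] [0.70551163 0.30874267 0.144     ]
rim [[0.5246 0.3888 0.05  ]
 [0.532  0.2096 0.05  ]] 0.17933386135441645 2.3600376688565086 [0.52831516 0.29916254 0.05      ]
pull [array([0.52171374, 0.29839363, 0.046     ]), array([0.47069195, 0.29375853, 0.046     ])]
pullscene [(196.66666666666666, 205.0)]
```

```bash
cat >> h.py <<'E'
from scipy.spatial.transform import Rotation as Rn
def to(p,yaw=None,show=True):
    "shift in tool axes to world TCP p; yaw = direction of tool y in deg (tool straight down)"
    s=arm.state();R=Rn.from_quat(s['ee_rot']);d=R.as_matrix().T@(np.array(p)-s['tcp_pos'])
    r=np.zeros(3)
    if yaw is not None:
        a=np.radians(yaw);y=np.array([np.cos(a),np.sin(a),0]);z=np.array([0,0,-1.]);x=np.cross(y,z)
        r=np.degrees((R.inv()*Rn.from_matrix(np.c_[x,y,z])).as_rotvec())
    print('clock %.2f tcp %s F %s w %.4f'%(s['clock'],s['tcp_pos'].round(4),s['wrist_force'].round(1),s['gripper_width']))
    print('shift mm',(d*1000).round(1),'turn',r.round(2)); return d,r
E
python3 - <<'E'
from h import *
for n,p,z in [('edge',(188,309),0),('blue',(141,284),.03),('marker l',(240,267),.01),('marker r',(281,282),.01),('bottle',(118,165),.1),('bottletop',(107,160),.16)]: print(n,ray('top',p,z).round(3))
to([.4915,.2975,.15],92)
to([.4915,.2975,.013],92)
E
```

```text
edge [0.239 0.297 0.   ]
blue [0.314 0.432 0.03 ]
marker l [0.361 0.141 0.01 ]
marker r [0.314 0.018 0.01 ]
bottle [0.66  0.497 0.1  ]
bottletop [0.655 0.505 0.16 ]
clock 0.15 tcp [0.2153 0.6128 0.2052] F [ 0.2 -0.   0.3] w 0.0852
shift mm [-365.1 -205.9   55.5] turn [-8.000e-02 -1.000e-02 -2.135e+01]
clock 0.15 tcp [0.2153 0.6128 0.2052] F [ 0.2 -0.   0.3] w 0.0852
shift mm [-365.1 -205.7  192.5] turn [-8.000e-02 -1.000e-02 -2.135e+01]
```

carry_out([
  [-30,-17,4,0,0,-3,1],
  [-0.08,-0.045,0.012,0,0,-6,1],
  [-0.13,-0.073,0.02,0,0,-9,1],
  [-0.18,-0.102,0.028,0,0,-12,1],
  [-0.23,-0.13,0.036,0,0,-15,1],
  [-0.28,-0.158,0.044,0,0,-18,1],
  [-0.33,-0.186,0.05,0,0,-21.3,1],
  [-0.365,-0.206,0.0555,0,0,-21.3,1],
])

```text
clock: 1.15
tcp_pos: [0.4931, 0.2943, 0.1496]
ee_rot: [-0.016, 1.0, -0.001, -0.0]
wrist_force: [-1.3, -0.3, 0.6]
gripper_width: 0.0855
```

My first row was written in mm by mistake. The per-row cap limited it and the arm ended on target. Next I'll check the pull from the wrist camera.

Run:
```python
from h import *
print(get_calibration('wrist'))
snap('wrist','w1.png')
for p in [(.471,.2935,.046),(.522,.298,.046),(.606,.3,.113)]: print(proj('wrist',p))
to([.4915,.2975,.013],92)
```

```text
{'intrinsics': array([[374.31754203,   0.        , 279.34318382],
       [  0.        , 374.31754203, 213.91936421],
       [  0.        ,   0.        ,   1.        ]]), 'T': array([[-0.03101433,  0.95174162,  0.30532932,  0.41555926],
       [ 0.9995143 ,  0.03046236,  0.00657316,  0.29121431],
       [-0.0030451 ,  0.30538488, -0.95222413,  0.31868642],
       [ 0.        ,  0.        ,  0.        ,  1.        ]])}
[289.89766408 167.60656791]
[293.5500385  232.80422658]
[294.90732678 384.76319856]
clock 1.20 tcp [0.497  0.2884 0.1489] F [ 3.  -3.9 -0.6] w 0.0856
shift mm [  5.5  10.2 135.8] turn [-0.4   0.09 -0.59]
```

View pics/w1.png

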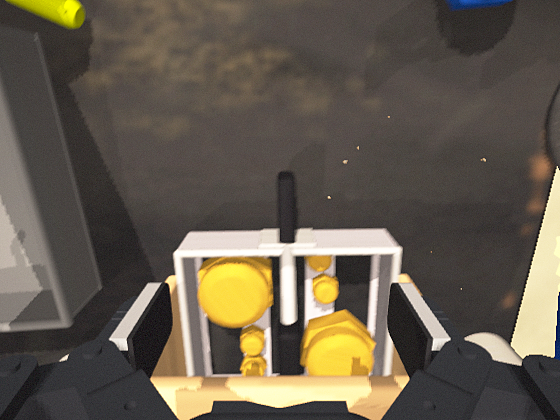

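Candidates: the black tab (287,205) is the front pull. The grey bar (288,285) is a bridge strut, the dark strip below it (285,350) is a slot, and the blue round at (480,5) is the look-alike. I choose the tab and check it in a crop.

Run:
```python
from h import *
im=cv2.imread('pics/w1.png')[150:390,160:420]; cv2.imwrite('pics/w1c.png',cv2.resize(im,None,fx=3,fy=2.5*1,interpolation=3))
c={'intrinsics':[[374.31754203,0,279.34318382],[0,374.31754203,213.91936421],[0,0,1]],'T':[[-0.03101433,0.95174162,0.30532932,0.41555926],[0.9995143,0.03046236,0.00657316,0.29121431],[-0.0030451,0.30538488,-0.95222413,0.31868642],[0,0,0,1]]}
for p in [(286,173),(288,238)]: print(ray('wrist',p,.046,c))
for p in [(176,255),(400,249)]: print('rim',ray('wrist',p,.05,c))
to([.4915,.2965,.013],92)
```

```text
[0.47109348 0.2970291  0.046     ]
[0.52252291 0.30046767 0.046     ]
rim [0.53802052 0.21333854 0.05      ]
rim [0.52730402 0.38758076 0.05      ]
clock 1.20 tcp [0.497  0.2884 0.1489] F [ 3.  -3.9 -0.6] w 0.0856
shift mm [  5.5   9.2 135.8] turn [-0.4   0.09 -0.59]
```

View pics/w1c.png

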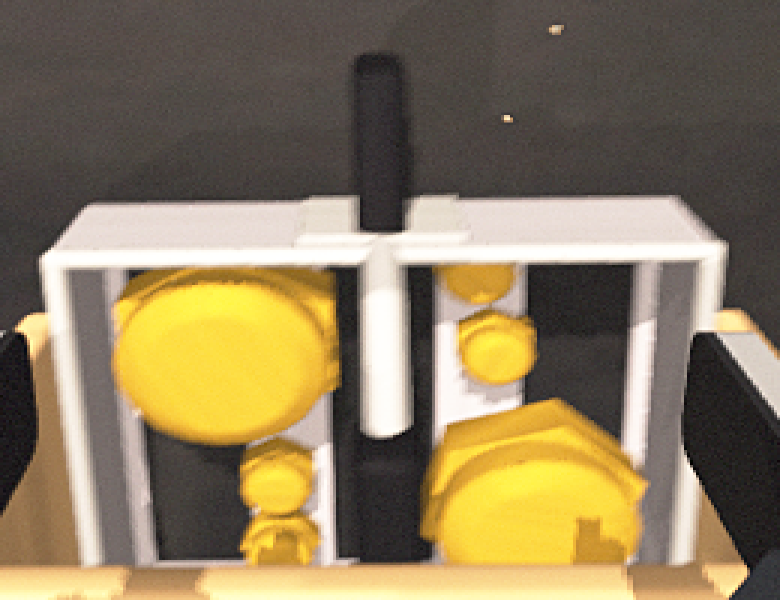

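carry_out([
  [0.004,0.008,0.025,0,0,-0.6,1],
  [0.0055,0.0105,0.07,0,0,-0.6,1],
  [0.0055,0.0105,0.11,0,0,-0.6,1],
  [0.0055,0.0105,0.13,0,0,-0.6,1],
  [0.0055,0.0105,0.136,0,0,-0.6,1],
  [0.0055,0.0105,0.136,0,0,-0.6,1],
])

```text
clock: 1.95
tcp_pos: [0.4915, 0.2981, 0.0129]
ee_rot: [-0.018, 1.0, -0.003, 0.001]
wrist_force: [-0.2, 0.8, -0.0]
gripper_width: 0.0854
```

Run:
```python
from h import *
to([.4915,.298,.013],92)
snap('wrist','w2.png')
```

```text
clock 1.95 tcp [0.4915 0.2981 0.0129] F [-0.2  0.8 -0. ] w 0.0854
shift mm [ 0.  -0.1 -0.1] turn [-0.4   0.09  0.02]
```

View pics/w2.png

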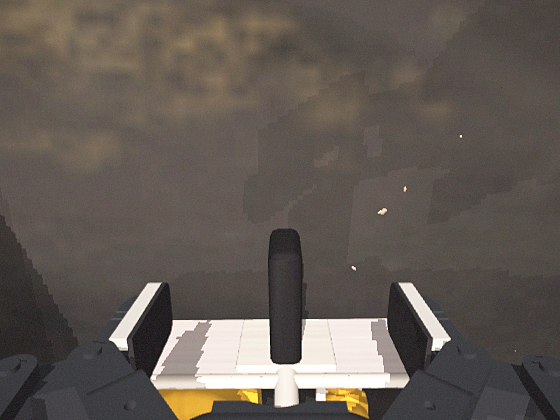

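The tab (285,300) sits between the open pads, slightly right of the midpoint of the image. Close on it.

carry_out([
  [0,0,0,0,0,0,0.4],
  [0,0,0,0,0,0,0],
  [0,0,0,0,0,0,-0.4],
  [0,0,0,0,0,0,-0.8],
  [0,0,0,0,0,0,-1],
  [0,0,0,0,0,0,-1],
  [0,0,0,0,0,0,-1],
], grip_force=40)

```text
clock: 2.88
tcp_pos: [0.4921, 0.2988, 0.0139]
ee_rot: [-0.018, 1.0, -0.003, 0.002]
wrist_force: [-0.7, 0.9, 6.0]
gripper_width: 0.0126
```

carry_out([
  [0.003,0,0,0,0,0,-1],
  [0.01,0,0,0,0,0,-1],
  [0.02,0,0,0,0,0,-1],
  [0.033,0,0,0,0,0,-1],
  [0.047,0,0,0,0,0,-1],
  [0.061,0,0,0,0,0,-1],
  [0.075,0,0,0,0,0,-1],
  [0.089,0,0,0,0,0,-1],
])

```text
clock: 3.88
tcp_pos: [0.4027, 0.2958, 0.0139]
ee_rot: [-0.018, 1.0, -0.003, 0.002]
wrist_force: [5.3, 0.6, 2.2]
gripper_width: 0.0124
```

carry_out([
  [0.014,0,0,0,0,0,-1],
  [0.028,0,0,0,0,0,-1],
  [0.042,0,0,0,0,0,-1],
  [0.055,0,0,0,0,0,-1],
  [0.066,0,0,0,0,0,-1],
  [0.075,0,0,0,0,0,-1],
  [0.08,0,0,0,0,0,-1],
  [0.082,0,0,0,0,0,-1],
])

```text
clock: 4.88
tcp_pos: [0.3204, 0.2926, 0.0138]
ee_rot: [-0.018, 1.0, -0.003, 0.002]
wrist_force: [6.0, -0.3, 4.5]
gripper_width: 0.0127
```

Run:
```python
from h import *
to([.32,.29,.013],92)
snap('top','t3.png')
to([.32,.29,.013],92)
snap('scene','s3.png')
a=cv2.imread('pics/t3.png')[135:315,115:255];cv2.imwrite('pics/t3c.png',cv2.resize(a,None,fx=3.3,fy=3.3,interpolation=3))
```

```text
clock 4.88 tcp [0.3204 0.2926 0.0138] F [ 6.  -0.3  4.5] w 0.0127
shift mm [ 0.5 -2.6  0.8] turn [-0.33  0.24  0.07]
clock 4.92 tcp [0.3201 0.2925 0.0138] F [ 5.  -0.4  4.4] w 0.0125
shift mm [ 0.2 -2.5  0.8] turn [-0.34  0.23  0.06]
```

View pics/t3c.png

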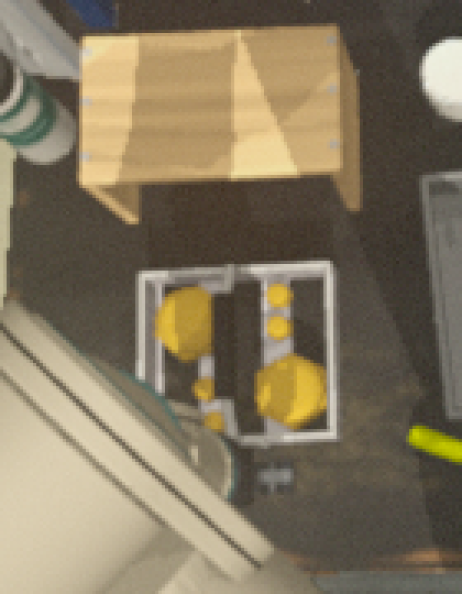

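View pics/s3.png

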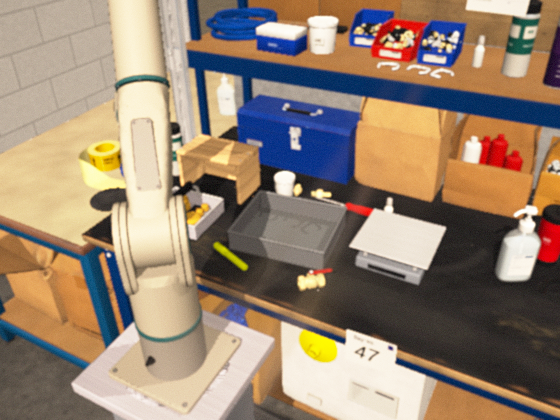

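carry_out([
  [0,0,0,0,0,0,-0.5],
  [0,0,0,0,0,0,0.2],
  [0,0,0,0,0,0,1],
  [0,0,0,0,0,0,1],
  [0,0,-0.02,0,0,0,1],
  [0,0,-0.06,0,0,0,1],
  [0,0,-0.11,0,0,0,1],
  [0,0,-0.16,0,0,0,1],
])

```text
clock: 5.98
tcp_pos: [0.319, 0.293, 0.1752]
ee_rot: [-0.018, 1.0, -0.003, 0.002]
wrist_force: [0.8, 0.2, -0.7]
gripper_width: 0.0852
```

carry_out([
  [0,0,-0.02,0,0,0,1],
  [-0.02,0,-0.02,0,0,0,1],
  [-0.06,0,-0.02,0,0,0,1],
  [-0.1,0,-0.02,0,0,0,1],
  [-0.11,0,-0.02,0,0,0,1],
  [-0.113,0,-0.02,0,0,0,1],
  [-0.113,0,-0.02,0,0,0,1],
])

```text
clock: 6.85
tcp_pos: [0.4307, 0.2971, 0.1949]
ee_rot: [-0.019, 1.0, -0.004, 0.001]
wrist_force: [0.1, 1.1, -0.5]
gripper_width: 0.0851
```

Run:
```python
from h import *
snap('wrist','w4.png')
print(get_calibration('wrist'))
to([.435,.2955,.081],92)
snap('top','t4.png')
a=cv2.imread('pics/t4.png')[135:315,115:255];cv2.imwrite('pics/t4c.png',cv2.resize(a,None,fx=3.3,fy=3.3,interpolation=3))
```

```text
{'intrinsics': array([[374.31754203,   0.        , 279.34318382],
       [  0.        , 374.31754203, 213.91936421],
       [  0.        ,   0.        ,   1.        ]]), 'T': array([[-0.03711273,  0.950819  ,  0.30751564,  0.35271432],
       [ 0.99928148,  0.0376793 ,  0.0040969 ,  0.29438361],
       [-0.00769156,  0.30744674, -0.95153421,  0.36411952],
       [ 0.        ,  0.        ,  0.        ,  1.        ]])}
clock 6.90 tcp [0.4306 0.2972 0.1952] F [-1.2  0.2 -0.6] w 0.0852
shift mm [ -4.1  -1.1 114.2] turn [-0.41  0.1   0.16]
```

View pics/w4.png

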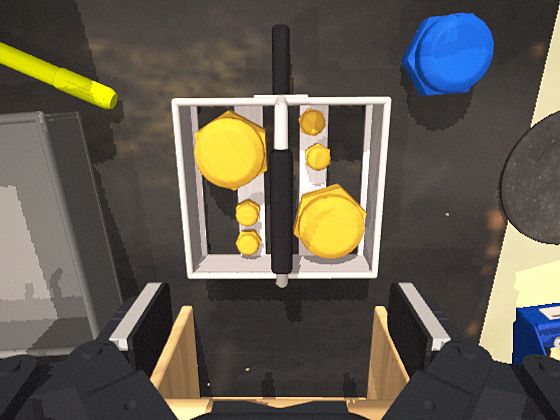

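View pics/t4c.png

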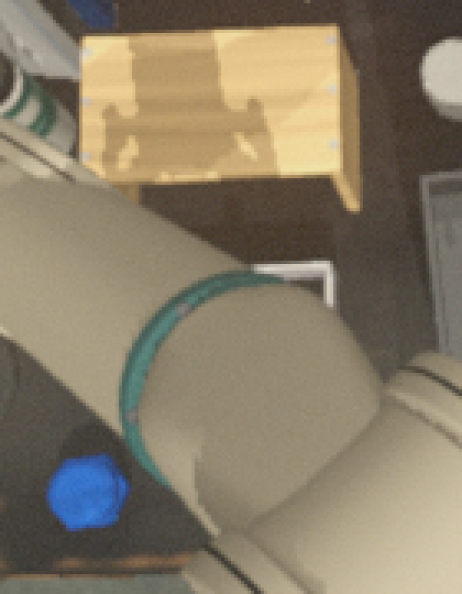

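The wrist view shows the black bridge from (282,150) to (282,272), clear of the roof (400 and below). All six caps are still in place.

Run:
```python
from h import *
a,b=ray('wrist',(282,151),.113),ray('wrist',(282,271),.113)
print('bridge',a,b,(a+b)/2,np.linalg.norm(a-b),np.degrees(np.arctan2(*(b-a)[1::-1])))
C=[ray('wrist',p,.05) for p in [(173,99),(390,98),(378,278),(187,279)]];print(np.round(C,4),np.mean(C,0))
print('yaws',[np.degrees(np.arctan2(*(C[j]-C[i])[1::-1])) for i,j in((0,3),(1,2))],[np.degrees(np.arctan2(*(C[j]-C[i])[1::-1]))-90 for i,j in((0,1),(3,2))])
m=(a+b)/2
to([m[0],m[1],.081],92)
# tray edges
```

```text
bridge [0.38976326 0.29569409 0.113     ] [0.47848098 0.29919159 0.113     ] [0.43412212 0.29744284 0.113     ] 0.0887866362554938 2.2575896345045
[[0.3607 0.2068 0.05  ]
 [0.3535 0.3807 0.05  ]
 [0.5135 0.3901 0.05  ]
 [0.5219 0.2118 0.05  ]] [0.43742674 0.29733346 0.05      ]
yaws [np.float64(1.7813494185372143), np.float64(3.3459922249182155)] [np.float64(2.3907088508986476), np.float64(2.6929485047047166)]
clock 6.95 tcp [0.4307 0.2973 0.1954] F [ 0.3 -0.7  0.4] w 0.0852
shift mm [ -3.1   0.8 114.4] turn [-0.4   0.13  0.16]
```

carry_out([
  [-0.004,0,0.02,0,0,0,1],
  [-0.0045,0,0.055,0,0,0,1],
  [-0.0045,0,0.085,0,0,0,1],
  [-0.0045,0,0.105,0,0,0,1],
  [-0.0045,0,0.114,0,0,0,1],
  [-0.0045,0,0.114,0,0,0,0.3],
  [-0.0045,0,0.114,0,0,0,-0.3],
  [-0.0045,0,0.114,0,0,0,-0.6],
], grip_force=60)

```text
clock: 7.95
tcp_pos: [0.436, 0.2971, 0.0822]
ee_rot: [-0.019, 1.0, -0.003, 0.002]
wrist_force: [0.3, 0.1, 0.4]
gripper_width: 0.0319
```

carry_out([
  [0,0,0,0,0,0,-1],
  [0,0,0,0,0,0,-1],
  [0,0,0,0,0,0,-1],
], grip_force=100)

```text
clock: 8.32
tcp_pos: [0.4363, 0.2975, 0.083]
ee_rot: [-0.019, 1.0, -0.003, 0.002]
wrist_force: [-1.7, -0.3, 5.7]
gripper_width: 0.0117
```

Run:
```python
from h import *
to([.4355,.297,.081],92)
snap('wrist','w5.png')
```

```text
clock 8.32 tcp [0.4363 0.2975 0.083 ] F [-1.7 -0.3  5.7] w 0.0117
shift mm [ 0.8 -0.4  2. ] turn [-0.31  0.26  0.17]
```

View pics/w5.png

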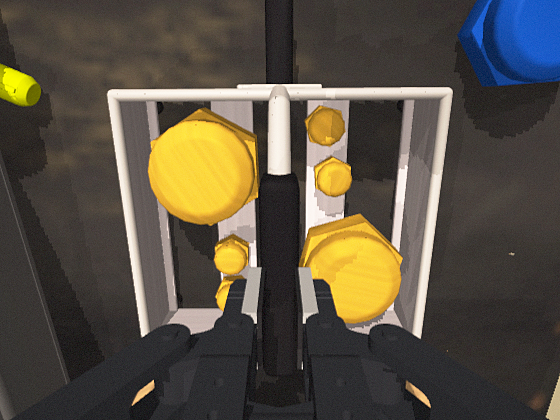

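Run:
```python
from h import *
a=cv2.imread('pics/t0.png')[165:270,235:435];cv2.imwrite('pics/t0d.png',cv2.resize(a,None,fx=4,fy=4,interpolation=3))
im=cv2.imread('pics/t0.png');hsv=cv2.cvtColor(im,cv2.COLOR_BGR2HSV)
m=((hsv[...,2]>150)&(hsv[...,1]<60)).astype(np.uint8);m[:, :345]=0;m[:,440:]=0;m[:165]=0;m[245:]=0
cs,_=cv2.findContours(m,0,1);c=max(cs,key=cv2.contourArea);r=cv2.minAreaRect(c);print(cv2.contourArea(c),r)
ap=cv2.approxPolyDP(c,6,True)[:,0];print(ap.tolist())
B=cv2.boxPoints(r);W=np.array([ray('top',p,.071) for p in B]);print(W.round(4),W.mean(0))
```

```text
4026.5 ((391.0584716796875, 202.50738525390625), (62.1413688659668, 69.25704956054688), 89.04515838623047)
[[421, 171], [356, 173], [360, 233], [426, 233]]
[[ 0.638  -0.2153  0.071 ]
 [ 0.6388 -0.427   0.071 ]
 [ 0.4475 -0.4116  0.071 ]
 [ 0.447  -0.2071  0.071 ]] [ 0.54282059 -0.31525086  0.071     ]
```

View pics/t0d.png

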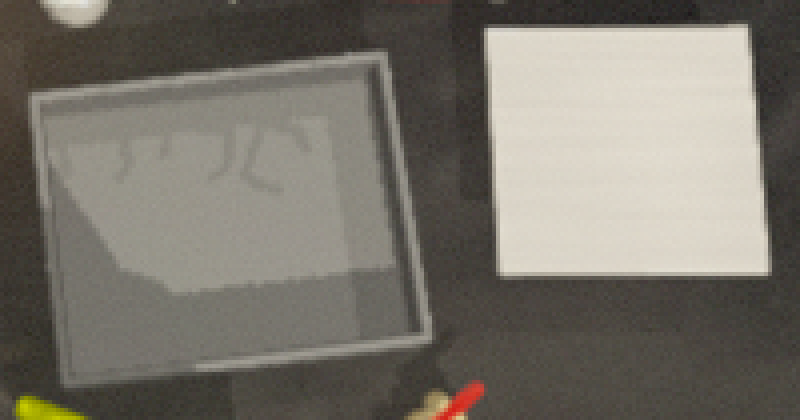

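Run:
```python
from h import *
def rep(name,Q,z):
    W=np.array([ray('top',(235+x/4-.4,165+y/4-.4),z) for x,y in Q]) # order BL(far,left),far right,near right,near left
    e=lambda i,j:np.degrees(np.arctan2(*(W[j]-W[i])[1::-1]))
    print(name,W.round(4).tolist(),'c',W.mean(0).round(4),'yaws',[e(3,0),e(2,1),e(1,0)-90,e(2,3)-90],'len',[np.linalg.norm(W[i]-W[i-1]).round(4) for i in range(4)])
rep('tray',[(30,94),(387,52),(433,340),(65,386)],.06)
rep('pan',[(485,27),(749,25),(770,274),(498,276)],.071)
to([.5,-.018,.185],96.8);to([.44,.29,.185],96.8)
```

```text
tray [[0.595, 0.1318, 0.06], [0.6246, -0.1414, 0.06], [0.4034, -0.1652, 0.06], [0.3737, 0.1056, 0.06]] c [ 0.4992 -0.0173  0.06  ] yaws [np.float64(6.731733198059864), np.float64(6.142588681738506), np.float64(6.179060583067809), np.float64(6.25855335303946)] len [np.float64(0.2229), np.float64(0.2747), np.float64(0.2225), np.float64(0.2724)]
pan [[0.6401, -0.2152, 0.071], [0.639, -0.4169, 0.071], [0.4471, -0.4142, 0.071], [0.4485, -0.2135, 0.071]] c [ 0.5437 -0.315   0.071 ] yaws [np.float64(-0.5083954509639583), np.float64(-0.7912486500046556), np.float64(-0.31882177596357053), np.float64(-0.3996514837339049)] len [np.float64(0.1916), np.float64(0.2016), np.float64(0.1919), np.float64(0.2007)]
clock 8.38 tcp [0.4363 0.2974 0.0829] F [-1.1 -0.8  6.5] w 0.0115
shift mm [ -52.2 -318.2 -100.1] turn [-0.33  0.25 -4.63]
clock 8.38 tcp [0.4363 0.2974 0.0829] F [-1.1 -0.8  6.5] w 0.0115
shift mm [  -3.9   -8.1 -102. ] turn [-0.33  0.25 -4.63]
```

carry_out([
  [0,0,-0.004,0,0,0,-1],
  [0,0,-0.014,0,0,0,-1],
  [0,0,-0.028,0,0,0,-1],
  [0,0,-0.044,0,0,0,-1],
  [0,0,-0.06,0,0,0,-1],
  [0,0,-0.075,0,0,0,-1],
  [0,0,-0.086,0,0,0,-1],
  [0,0,-0.09,0,0,0,-1],
])

```text
clock: 9.38
tcp_pos: [0.4361, 0.2981, 0.1738]
ee_rot: [-0.019, 1.0, -0.002, 0.003]
wrist_force: [0.4, -0.3, -7.0]
gripper_width: 0.0118
```

Run:
```python
from h import *
to([.499,-.017,.173],96.1)
snap('wrist','w6.png');snap('scene','s6.png')
```

```text
clock 9.38 tcp [0.4361 0.2981 0.1738] F [ 0.4 -0.3 -7. ] w 0.0118
shift mm [ -50.9 -317.2    2.7] turn [-0.29  0.31 -3.94]
```

View pics/w6.png

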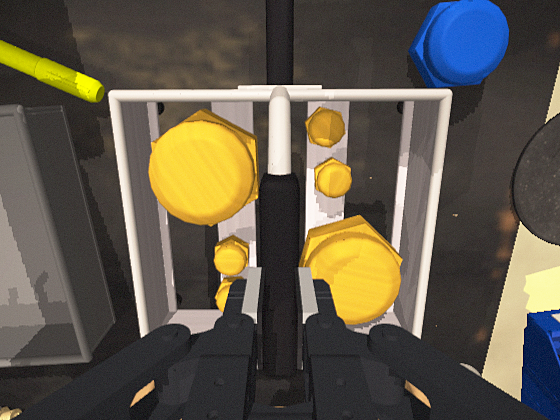

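View pics/s6.png

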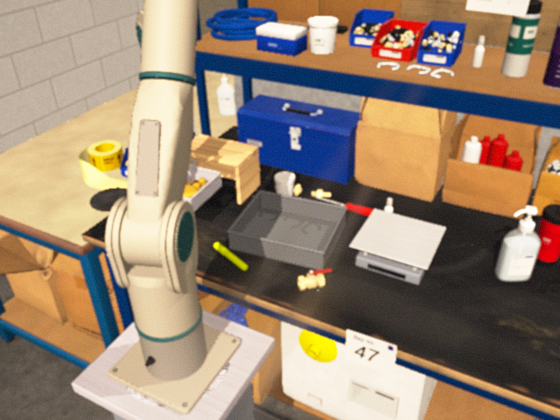

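carry_out([
  [-0.001,-0.006,0,0,0,0,-1],
  [-0.003,-0.018,0,0,0,-0.2,-1],
  [-0.006,-0.036,0,0,0,-0.5,-1],
  [-0.01,-0.06,0,0,0,-0.8,-1],
  [-0.0145,-0.09,0,0,0,-1.1,-1],
  [-0.0195,-0.122,0,0,0,-1.5,-1],
  [-0.0247,-0.154,0,0,0,-2,-1],
  [-0.0298,-0.186,0,0,0,-2.4,-1],
])

```text
clock: 10.48
tcp_pos: [0.4727, 0.1104, 0.1743]
ee_rot: [-0.039, 0.999, -0.003, 0.002]
wrist_force: [1.1, -0.6, -6.6]
gripper_width: 0.0117
```

Run:
```python
from h import *
to([.499,-.017,.173],96.1)
```

```text
clock 10.47 tcp [0.4727 0.1104 0.1743] F [ 1.1 -0.6 -6.6] w 0.0117
shift mm [ -16.2 -129.     2.2] turn [-0.38  0.24 -1.59]
```

carry_out([
  [-0.0035,-0.028,0,0,0,-0.3,-1],
  [-0.007,-0.054,0,0,0,-0.7,-1],
  [-0.0095,-0.077,0,0,0,-1,-1],
  [-0.012,-0.097,0,0,0,-1.3,-1],
  [-0.014,-0.112,0,0,0,-1.5,-1],
  [-0.0153,-0.122,0,0,0,-1.6,-1],
  [-0.016,-0.127,0,0,0,-1.6,-1],
  [-0.0162,-0.129,0,0,0,-1.6,-1],
])

```text
clock: 11.48
tcp_pos: [0.499, -0.0167, 0.1752]
ee_rot: [-0.053, 0.999, -0.003, 0.002]
wrist_force: [0.1, -0.0, -6.6]
gripper_width: 0.0118
```

Run:
```python
from h import *
to([.499,-.017,.156],96.1)
snap('top','t7.png');snap('wrist','w7.png')
```

```text
clock 11.47 tcp [ 0.499  -0.0167  0.1752] F [ 0.1 -0.  -6.6] w 0.0118
shift mm [ 0.1 -0.2 19.2] turn [-0.36  0.23  0.03]
```

View pics/t7.png

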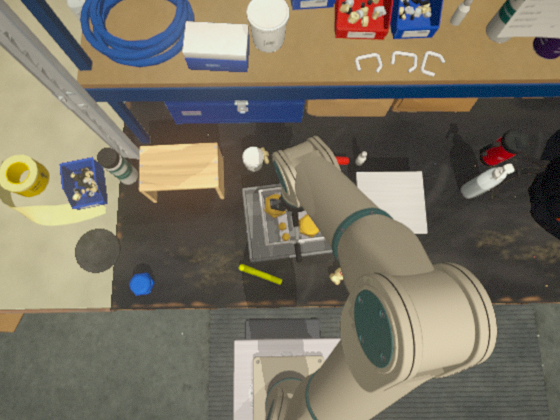

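View pics/w7.png

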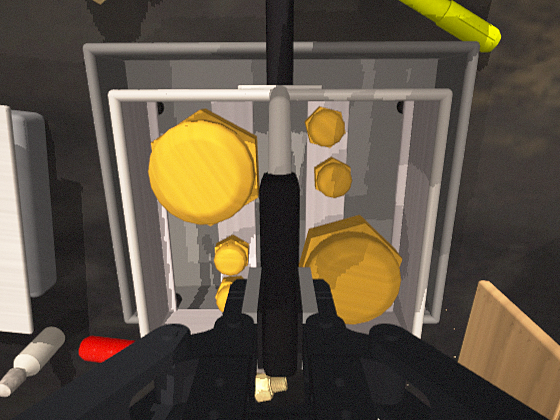

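Centred and square over the tray in the wrist view, all caps aboard. Lower a little and shake.

carry_out([
  [0,0,0.008,0,0,0,-1],
  [0,0,0.016,0,0,0,-1],
  [0,0.02,0.017,0,0,0,-1],
  [0,-0.02,0.017,0,0,0,-1],
  [0,0.02,0.017,0,0,0,-1],
  [0,-0.02,0.017,0,0,0,-1],
  [0,0.02,0.017,0,0,0,-1],
  [0,0,0.017,0,0,0,-1],
])

```text
clock: 12.58
tcp_pos: [0.4993, -0.0108, 0.1582]
ee_rot: [-0.057, 0.998, -0.001, 0.003]
wrist_force: [0.4, 1.5, -4.9]
gripper_width: 0.0115
```

Run:
```python
from h import *
to([.499,-.017,.158],96.1)
snap('wrist','w8.png')
```

```text
clock 12.57 tcp [ 0.4993 -0.0108  0.1582] F [ 0.4  1.5 -4.9] w 0.0115
shift mm [ 1.  -6.1  0.2] turn [-0.11  0.33  0.49]
```

View pics/w8.png

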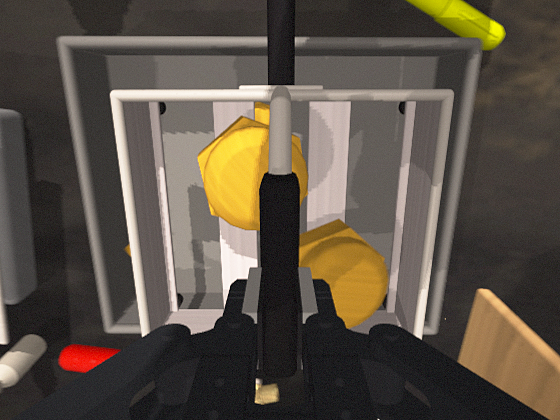

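carry_out([
  [0,0.015,0,0,0,0.5,-1],
  [0,-0.026,0,0,0,0.5,-1],
  [0,0.014,0,0,0,0.5,-1],
  [0,-0.026,0,0,0,0.5,-1],
  [0,0.014,0,0,0,0.5,-1],
  [0,-0.006,0,0,0,0.5,-1],
  [0,-0.006,0,0,0,0.5,-1],
  [0,-0.006,0,0,0,0.5,-1],
])

```text
clock: 13.62
tcp_pos: [0.4998, -0.023, 0.1577]
ee_rot: [-0.05, 0.999, -0.003, 0.002]
wrist_force: [-0.5, 0.7, -5.1]
gripper_width: 0.0114
```

Run:
```python
from h import *
to([.499,-.017,.158],96.1)
snap('wrist','w9.png');snap('top','t9.png')
a=cv2.imread('pics/t9.png')[165:275,225:365];cv2.imwrite('pics/t9c.png',cv2.resize(a,None,fx=5,fy=5,interpolation=3))
```

```text
clock 13.62 tcp [ 0.4998 -0.023   0.1577] F [-0.5  0.7 -5.1] w 0.0114
shift mm [ 0.2  6.  -0.4] turn [-0.4   0.21 -0.38]
```

View pics/w9.png

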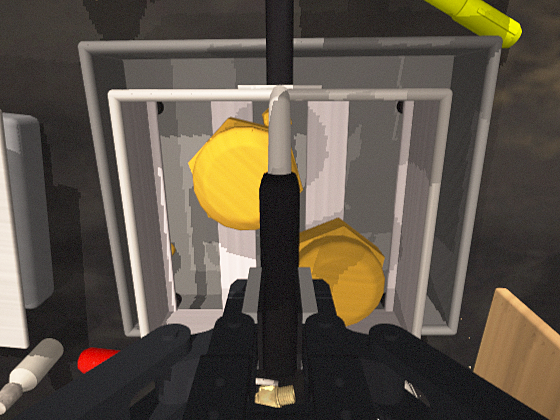

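View pics/t9c.png

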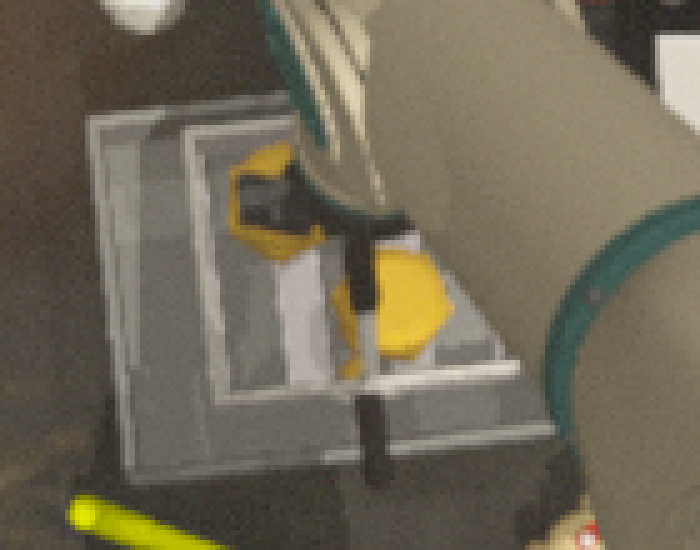

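carry_out([
  [0,0.001,-0.005,0,0,-0.4,-1],
  [0,0.003,-0.018,0,0,-0.4,-1],
  [0,0.006,-0.035,0,0,-0.4,-1],
  [0,0.006,-0.052,0,0,-0.4,-1],
  [0,0.006,-0.068,0,0,-0.4,-1],
  [0,0.006,-0.078,0,0,-0.4,-1],
  [0,0.006,-0.08,0,0,-0.4,-1],
  [0,0.006,-0.08,0,0,-0.4,-1],
])

```text
clock: 14.72
tcp_pos: [0.4986, -0.0165, 0.2376]
ee_rot: [-0.054, 0.999, -0.003, 0.002]
wrist_force: [-0.2, 0.5, -5.1]
gripper_width: 0.0116
```

Run:
```python
from h import *
to([.499,-.017,.158],96.1)
snap('wrist','w10.png')
a=cv2.imread('pics/w10.png')[80:340,80:480];b=cv2.imread('pics/w9.png')[85:255,150:350]
cv2.imwrite('pics/w10c.png',cv2.resize(a,None,fx=2,fy=2,interpolation=3))
cv2.imwrite('pics/w9c.png',cv2.resize(b,None,fx=3,fy=3,interpolation=3))
```

```text
clock 14.72 tcp [ 0.4986 -0.0165  0.2376] F [-0.2  0.5 -5.1] w 0.0116
shift mm [-0.1  0.  79.6] turn [-0.4   0.2   0.06]
```

View pics/w10c.png

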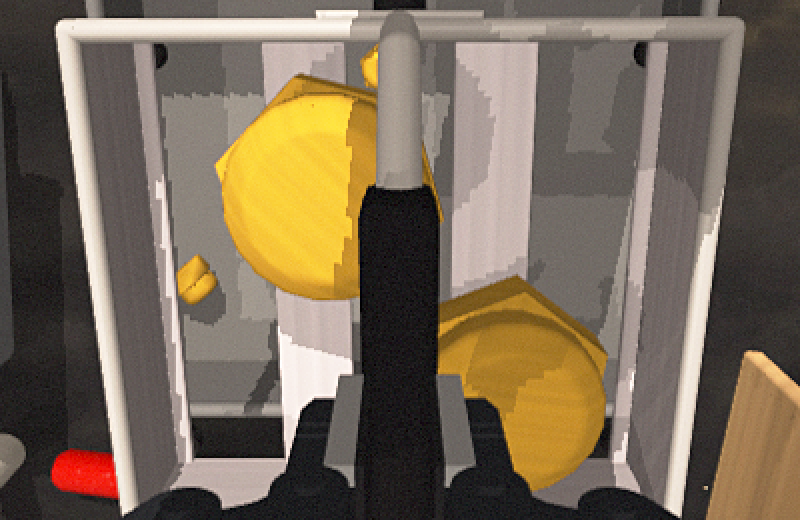

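View pics/w9c.png

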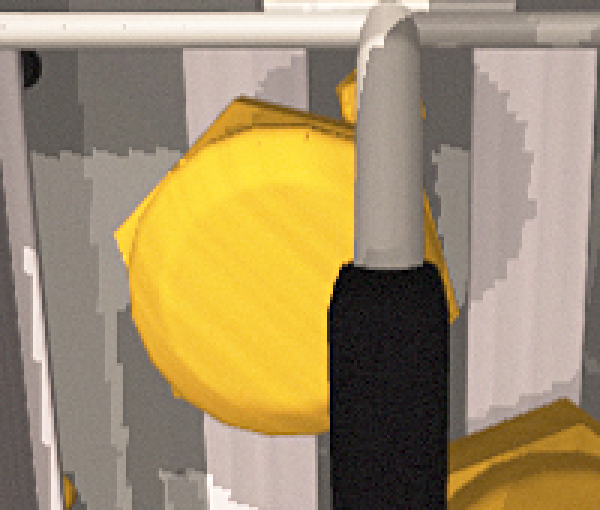

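Run:
```python
from h import *
z=.2376-.083+.05
a,b=ray('wrist',(108.5,90),z),ray('wrist',(452,90),z)
s=arm.state();R=Rn.from_quat(s['ee_rot']).as_matrix()
for q in(a,b,(a+b)/2): print(q,(R.T@(q-s['tcp_pos'])*1000).round(1))
d=b-a;print(np.linalg.norm(d),np.degrees(np.arctan2(*d[1::-1]))-90)
to([.5437,-.315,.2],89.4)
```

```text
[ 0.42894041 -0.11367647  0.2046    ] [ 79.6 -88.9  33.1]
[0.41021097 0.06093612 0.2046    ] [79.5 86.7 31.9]
[ 0.41957569 -0.02637017  0.2046    ] [79.6 -1.1 32.5]
0.17561420477009312 6.122297869832906
clock 14.78 tcp [ 0.4985 -0.0165  0.2373] F [-0.6 -0.1 -5.5] w 0.0115
shift mm [ -12.9 -301.4   39.4] turn [-0.38  0.19  6.76]
```

carry_out([
  [0,-0.006,0,0,0,0.1,-1],
  [-0.001,-0.018,0,0,0,0.4,-1],
  [-0.0015,-0.036,0,0,0,0.8,-1],
  [-0.0025,-0.058,0,0,0,1.3,-1],
  [-0.0035,-0.084,0,0,0,1.8,-1],
  [-0.005,-0.112,0,0,0,2.5,-1],
  [-0.006,-0.14,0,0,0,3.1,-1],
  [-0.007,-0.168,0,0,0,3.7,-1],
])

```text
clock: 15.78
tcp_pos: [0.5232, -0.1857, 0.2383]
ee_rot: [-0.02, 1.0, -0.004, 0.002]
wrist_force: [0.1, -0.4, -4.3]
gripper_width: 0.0118
```

Run:
```python
from h import *
to([.5437,-.314,.205],89.5)
```

```text
clock 15.78 tcp [ 0.5232 -0.1857  0.2383] F [ 0.1 -0.4 -4.3] w 0.0118
shift mm [ -15.2 -128.7   34.3] turn [-0.41  0.18  2.82]
```

carry_out([
  [-0.003,-0.026,0.001,0,0,0.6,-1],
  [-0.006,-0.05,0.003,0,0,1.1,-1],
  [-0.009,-0.073,0.006,0,0,1.6,-1],
  [-0.011,-0.093,0.01,0,0,2,-1],
  [-0.013,-0.109,0.014,0,0,2.4,-1],
  [-0.0145,-0.12,0.017,0,0,2.7,-1],
  [-0.015,-0.127,0.019,0,0,2.8,-1],
  [-0.015,-0.129,0.02,0,0,2.8,-1],
])

```text
clock: 16.77
tcp_pos: [0.5434, -0.3141, 0.2191]
ee_rot: [0.004, 1.0, -0.003, 0.002]
wrist_force: [0.0, 0.2, -6.1]
gripper_width: 0.0119
```

Run:
```python
from h import *
to([.5437,-.314,.154],89.5)
snap('wrist','w11.png');snap('top','t11.png');snap('scene','s11.png')
a=cv2.imread('pics/t11.png')[165:275,225:445];cv2.imwrite('pics/t11c.png',cv2.resize(a,None,fx=3.6,fy=3.6,interpolation=3))
```

```text
clock 16.77 tcp [ 0.5434 -0.3141  0.2191] F [ 0.   0.2 -6.1] w 0.0119
shift mm [-0.1  0.5 65.1] turn [-0.38  0.18  0.03]
```

View pics/w11.png

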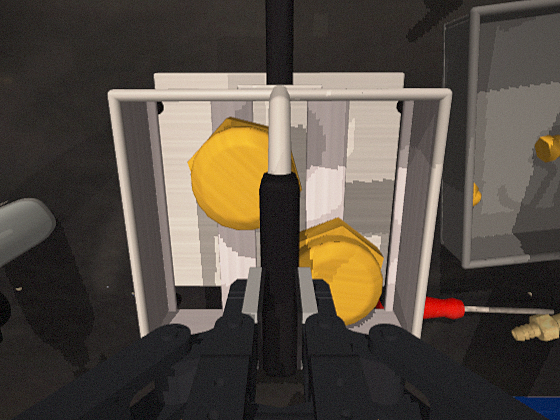

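View pics/t11c.png

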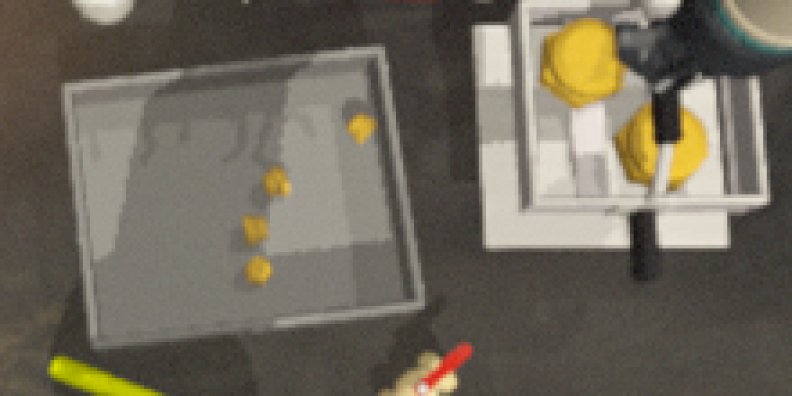

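View pics/s11.png

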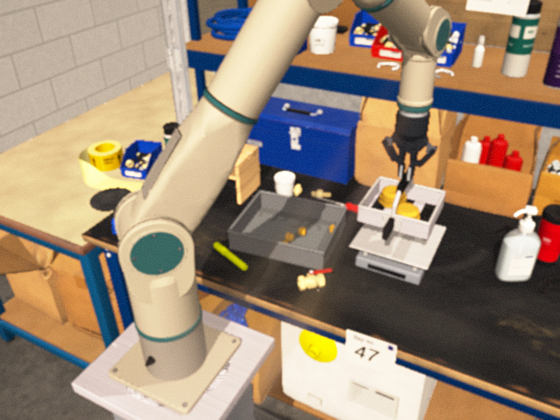

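All four small caps are in the tray: t11c (360,127), (277,183), (255,230) and (258,270). The two large ones are in the sieve. Now a second measurement of the pan from the wrist view.

Run:
```python
from h import *
a,b=ray('wrist',(154.5,74),.071),ray('wrist',(404.5,73),.071)
d=b-a;yaw=np.degrees(np.arctan2(*d[1::-1]))-90;m=(a+b)/2
c=m+.095*np.array([np.cos(np.radians(yaw)),np.sin(np.radians(yaw)),0])
print(a,b,np.linalg.norm(d),yaw,c)
z=.2191-.083+.05
a,b=ray('wrist',(108.5,90),z),ray('wrist',(452,90),z);d=b-a;print('sieve',(a+b)/2,np.linalg.norm(d),np.degrees(np.arctan2(*d[1::-1]))-90)
to([.5437,-.314,.156],89.5)
```

```text
[ 0.45061493 -0.41441876  0.071     ] [ 0.45155831 -0.21586054  0.071     ] 0.198560461360054 -0.2722171554418793 [ 0.54608555 -0.315591    0.071     ]
sieve [ 0.46417332 -0.31409955  0.1861    ] 0.17606559093768623 -0.4709929575540315
clock 16.93 tcp [ 0.5435 -0.3135  0.2194] F [ 0.2 -0.2 -4.8] w 0.0117
shift mm [ 0.  -0.1 63.4] turn [-0.38  0.2   0.06]
```

carry_out([
  [-0.0005,-0.0005,0.006,0,0,0,-1],
  [-0.001,-0.001,0.018,0,0,0,-1],
  [-0.0015,-0.0012,0.032,0,0,0,-1],
  [-0.0015,-0.0012,0.044,0,0,0,-1],
  [-0.0015,-0.0012,0.052,0,0,0,-1],
  [-0.0015,-0.0012,0.057,0,0,0,-1],
  [-0.0015,-0.0012,0.06,0,0,0,-1],
  [-0.0015,-0.0012,0.062,0,0,0,-1],
])

```text
clock: 17.92
tcp_pos: [0.5454, -0.3152, 0.1576]
ee_rot: [0.004, 1.0, -0.003, 0.002]
wrist_force: [-0.2, -0.4, -5.3]
gripper_width: 0.0116
```

carry_out([
  [0,0,0.002,0,0,0,-1],
  [0,0,0.004,0,0,0,-1],
  [0,0,0.006,0,0,0,-1],
  [0,0,0.008,0,0,0,-1],
  [0,0,0.01,0,0,0,-1],
  [0,0,0.012,0,0,0,-1],
  [0,0,0.013,0,0,0,-1],
  [0,0,0.013,0,0,0,-1],
])

```text
clock: 18.92
tcp_pos: [0.5459, -0.3155, 0.1448]
ee_rot: [0.004, 1.0, -0.004, 0.002]
wrist_force: [1.7, -1.2, -0.3]
gripper_width: 0.0118
```

Run:
```python
from h import *
to([.545,-.3153,.142],89.5)
```

```text
clock 18.93 tcp [ 0.5459 -0.3155  0.1448] F [ 1.7 -1.2 -0.3] w 0.0118
shift mm [0.9 0.2 2.8] turn [-0.42  0.28  0.06]
```

carry_out([
  [0,0,0,0,0,0,-0.85],
  [0,0,0,0,0,0,-0.7],
  [0,0,0,0,0,0,-0.5],
  [0,0,0,0,0,0,-0.2],
  [0,0,0,0,0,0,0.2],
  [0,0,0,0,0,0,0.6],
  [0,0,0,0,0,0,0.6],
  [0,0,0,0,0,0,0.6],
], grip_force=20)

```text
clock: 19.92
tcp_pos: [0.5459, -0.3155, 0.1448]
ee_rot: [0.004, 1.0, -0.004, 0.002]
wrist_force: [-0.7, -0.3, 0.0]
gripper_width: 0.0683
```

Run:
```python
from h import *
to([.545,-.3153,.142],89.5)
snap('wrist','w12.png');snap('scene','s12.png')
a=cv2.imread('pics/s12.png')[150:300,320:470];cv2.imwrite('pics/s12c.png',cv2.resize(a,None,fx=4,fy=4,interpolation=3))
```

```text
clock 19.93 tcp [ 0.5459 -0.3155  0.1448] F [-0.7 -0.3  0. ] w 0.0683
shift mm [0.9 0.2 2.8] turn [-0.41  0.28  0.05]
```

View pics/w12.png

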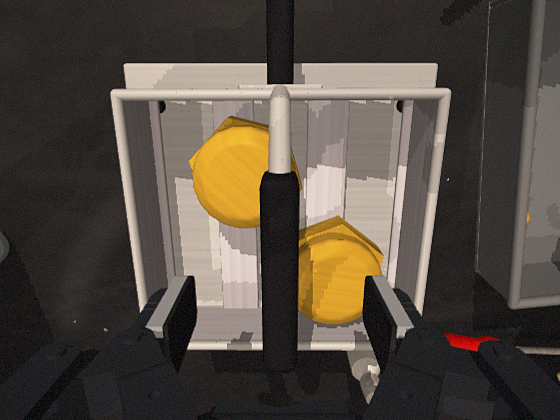

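View pics/s12c.png

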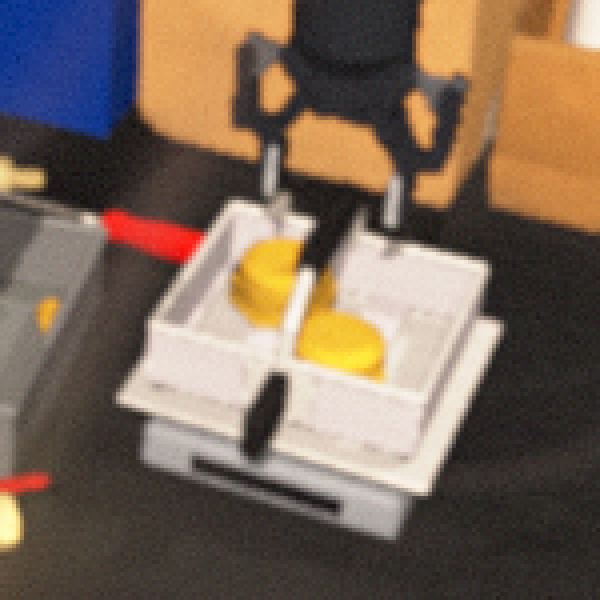

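carry_out([
  [0,0,-0.006,0,0,0,0.6],
  [0,0,-0.02,0,0,0,0.6],
  [0,0,-0.045,0,0,0,0.6],
  [0,0,-0.075,0,0,0,0.6],
  [0,0,-0.105,0,0,0,0.6],
  [0,0,-0.125,0,0,0,0.6],
  [0,0,-0.13,0,0,0,0.6],
  [0,0,-0.13,0,0,0,0.6],
])

```text
clock: 21.02
tcp_pos: [0.5452, -0.3145, 0.275]
ee_rot: [0.004, 1.0, -0.004, 0.003]
wrist_force: [0.4, -0.3, -0.8]
gripper_width: 0.0686
```

Run:
```python
from h import *
to([.545,-.3153,.142],89.5)
snap('wrist','w13.png');snap('top','t13.png')
```

```text
clock 21.02 tcp [ 0.5452 -0.3145  0.275 ] F [ 0.4 -0.3 -0.8] w 0.0686
shift mm [  0.9   0.2 133. ] turn [-0.43  0.29  0.06]
```

View pics/w13.png

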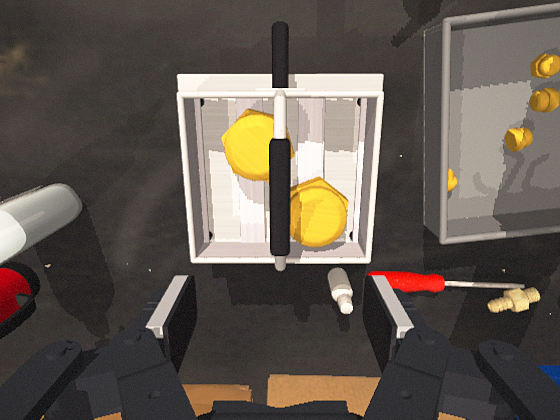

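View pics/t13.png

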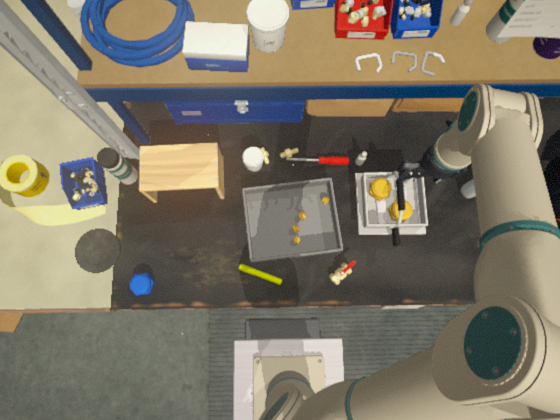

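Run:
```python
from h import *
for zp in (.0595,):
    C=np.array([ray('wrist',p,zp+.05) for p in [(178.5,93),(384,93),(371.5,263),(189,263)]]);print(C.round(4).tolist(),C.mean(0),[np.linalg.norm(C[i]-C[i-1]).round(4) for i in range(4)])
    P=[ray('wrist',p,zp) for p in [(178,74),(383,74)]];d=P[1]-P[0];print('pan',P,np.linalg.norm(d),(P[0]+P[1])/2+[.095,0,0])
a=cv2.imread('pics/w13.png')[60:280,165:400];cv2.imwrite('pics/w13c.png',cv2.resize(a,None,fx=2.7,fy=2.7,interpolation=3))
a=cv2.imread('pics/t13.png')[160:245,345:440];cv2.imwrite('pics/t13c.png',cv2.resize(a,None,fx=6,fy=6,interpolation=3))
```

```text
[[0.4663, -0.4017, 0.1095], [0.4677, -0.2277, 0.1095], [0.6256, -0.2275, 0.1095], [0.6248, -0.406, 0.1095]] [ 0.54610898 -0.31572209  0.1095    ] [np.float64(0.1585), np.float64(0.1741), np.float64(0.1579), np.float64(0.1784)]
pan [array([ 0.44891375, -0.41383599,  0.0595    ]), array([ 0.45058983, -0.21705211,  0.0595    ])] 0.19679102017773978 [ 0.54475179 -0.31544405  0.0595    ]
```

View pics/w13c.png

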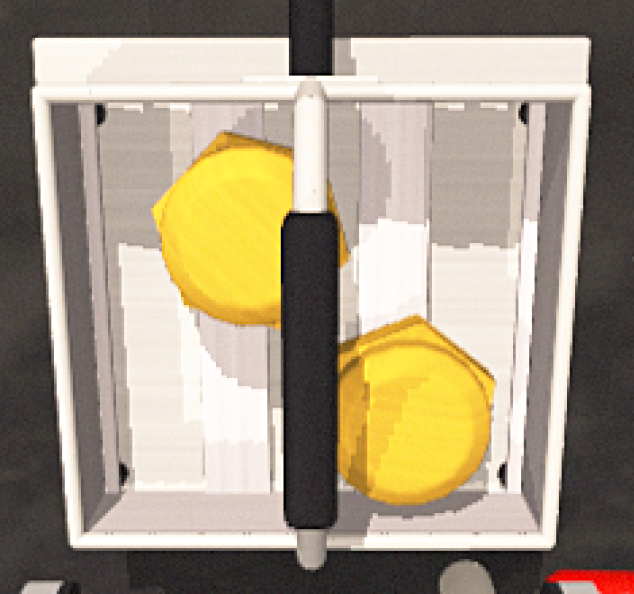

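View pics/t13c.png

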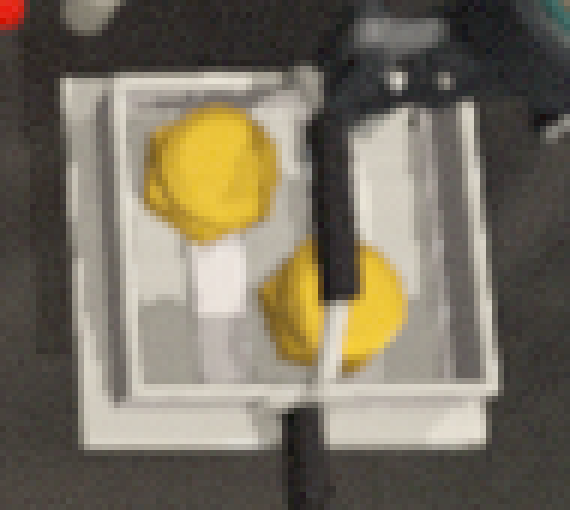

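The sieve centre is within about 1.5 mm of the pan centre and square to it. The gripper is clear.

Run:
```python
from h import *
print(arm.close_job())
```

```text
the job is handed in; nothing more can be done
None
```

The job is done and handed in at about 21 s of the 67 s allowed. I have no verdict, because the hand-in reports none.

- **Out of the rack:** I drew the sieve out about 172 mm by its front pull and let go. I then took it again by the bridge handle, which was clear of the roof by about 90 mm.
- **Shaking:** I carried it level over the tray and shook it side to side in two short bursts. The top view shows all four small caps in the tray and only the two large caps in the sieve.
- **On the scale:** I set it down slowly on the pan and let go. The sieve centre measured (0.546, -0.316) and the pan centre (0.545, -0.315). The two are square to within about half a degree, and the wrist force was about zero before and after release. From the tool height the pan sank roughly 9–10 mm, a little less than the 12 mm expected; I did not measure it directly.
- **Rest of the bench:** The last pictures show the other things apparently unmoved, and the gripper was about 130 mm above its release height at hand-in.

**Mistakes and disagreements:**
- In the very first free-space move I wrote one row in millimetres instead of metres. The per-row limit capped it, and the arm ended where I meant it to.
- The gripper read about 12 mm on the 14 and 16 mm handles. The grips held and nothing slipped.

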